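# Open the desk air cleaner for a filter change

## Task

The desk air cleaner on the counter is due for a new filter, so take off its round cover: turn it counter-clockwise (seen from above) until you feel it come up against its stop, without forcing it, then lift it off level. Set the cover down gently in the empty tray, right way up and flat on the tray's floor, and let go. Leave the tray and everything else on the counter where they are.

Things in the scene. Friction and masses are not known exactly. Their poses are not given: they have to be found in the camera images.
- cover: Round white plastic cover, 62 mm high, about 0.35 kg (0.28 to 0.46), locked on top of the air cleaner. Origin: on its axis at its lowest face, 134 mm above the counter while locked; z up. From below: plug of 68 mm radius (z 0 to 16 mm) with three lugs out to 79 mm radius at its foot, then a plate of 100 mm radius (z 16 to 24 mm) that rests on the cleaner's rim; on it the knob and two ribs.
- cover_knob (a point): Centre of the cover's plain round knob, on the cover's axis: 22 mm radius, 38 mm high (z 24 to 62 mm of the cover); this point is at z = 43 mm. For lifting.
- cover_rib_a (a point): Middle of the upright rib on the cover's own +x side, for pushing the cover round: a straight radial rib from 60 to 98 mm radius, 14 mm thick, 24 mm high (z 24 to 48 mm of the cover). Pushed squarely near 80 mm radius, turning takes roughly 1 to 5 N. The cover has about 2 mm of sideways play and stays where it is left.
- cover_rib_b (a point): Middle of the second, like rib, on the cover's own -x side. Keep the push or pull on the cover below 40 N, sideways or up, or the bayonet is being forced (the squeeze of a grasp does not count).
- cleaner: Desk air cleaner: round white housing of 110 mm radius, 150 mm high, standing fast on the counter; grey panel with a dial on its own -x side. Origin: on its axis at counter height; z up. The cover's opening is concentric with it. Its yaw says nothing about where the bayonet slots are.
- cleaner_rim (a point): Centre of the opening's rim, 150 mm up. Inside, hidden by the cover, a flange holds down the lugs: until they reach its slots the cover rises only about 3 mm. Turned counter-clockwise seen from above, the lugs meet solid stops; there they lie in line with the slots and the cover lifts straight out. The turn needed differs each time, about 0.6 to 1.5 rad, and shows nowhere: feel for the stop.
- tray: Empty square grey tray, 262 x 262 mm outside, 32 mm high, walls and floor 5 mm thick, loose on the counter, about 0.6 kg. Origin: centre of its underside; sides along its x and y.
- pen_cup: Blue mug-like cup with pens, 74 mm wide, 95 mm high (pens stand up to 145 mm); origin under its centre. To be left alone.
- tape_roll: Roll of clear packing tape lying flat, 104 mm wide, 48 mm high; origin under its centre. To be left alone.
- book_pile: Pile of three books, about 135 x 205 mm, 82 mm high; origin under its centre. To be left alone.
- parcel: Brown parcel, 160 x 225 mm, 45 mm high; origin under its centre. To be left alone.
- stapler: Black stapler lying along its own x, 145 x 36 mm, 52 mm high; origin under its centre. To be left alone.

How it is judged:
By the outcome, as a careful person would: the job done as asked, in the order asked, and still so for the second after the job is handed in, with the robot touching nothing.
It also fails if it takes over 61 s, if anything falls off the work surface, if the arm or the gripper's body presses on something with over 40 N, if the wrist force passes 120 N, or if a joint passes its speed limit or range.

## Robot

A 7-joint arm with a two-finger parallel gripper is mounted at the origin on the work surface. World frame = base frame: x ahead of the robot, y to its left, z up, the work surface at z = 0. Lengths are in m, angles in degrees, forces in N, time in s.
With the tool pointing down it reaches from about 0.425 to 0.825 m from the base axis. Payload 3.6 kg.
Tool frame: the origin (TCP) lies between the finger pads; the fingertips stand 25 mm ahead of it and the grasp point (between the pads) lies 6 mm ahead of it; z points along the fingers, y is the direction in which the jaws open and shut (so a half turn about z gives the same grasp; the last joint's range is limited). The gripper opens to 85 mm and grips with 20 to 120 N. Pads are 22 mm wide; open, the fingers measure 114 mm over their backs; the gripper's body (76 mm by 85 mm) begins 54 mm behind the grasp point. The pads swing forward as they close: fully open they stand 13 mm farther back than shut.
Start: joints at [67.638, 35.231, -0.722, 81.555, 0.464, 63.22, -2.315], TCP at [0.231, -0.607, 0.256] pointing down, gripper open.
Joint ranges: [-178.69, 178.69], [-17.37, 117.87], [-77.05, 75.6], [15.02, 138.74], [-78.02, 258.01], [0.78, 113.62], [-162.83, 162.83]. Speed limits (degrees/s): [159.86, 159.86, 180, 180, 180, 180, 180].

## Interface

Orientations are given as a 3x3 rotation matrix whose columns are the frame's x, y, z axes.
In Python, from bench import env gives the robot as it stands.
- The arm moves only by the tool move_arm, never from a script. Its argument "increments" is a list of rows, each a list of 7 numbers: the shift along the world's x, y, z in units of 25 mm (1.0 is 25 mm), then the turn, a rotation vector about the world's x, y, z in units of 5 degrees (1.0 is 5 degrees), then the closure, from 0 (fully open) to 1 (shut). In form: [[x, y, z, rx, ry, rz, hand], ...]. A call has 1 to 10 rows; each row shifts and turns the commanded pose from where the row before left it; what a row does not reach is not made up. A row lasts 1/12 s, in which the tool goes at most 41.7 mm and 7.16 degrees, less where a joint would pass 70% of its speed; a pose out of reach is approached as far as the arm can. A call is refused whole if a number of a shift passes 1 or a number of a turn 1, either way. A call with a gripper value outside its range is refused whole. The fingers move at their own pace and stop on an object; "squeeze" is the grip in N (left out, the last holds). Time passes only in rows, so rows that do not move let the fingers close. It gives the time, the measured TCP pose, the force and the opening at its end, in the units of the state.
- env.get_obs(): the state, without advancing time (a new reading comes with each control period).
- env.read_camera(name): name is "scene" or "side" or "wrist"; returns (picture, depth): 420x560x3 uint8, blue, green, red; 420x560 float32, m along the optical axis (not along the pixel's ray), 0 where there is no reading.
- env.camera_info(name): a dict with "intrinsics" (3x3 intrinsics, pixels), "pose" (4x4, takes a point from camera to world coordinates). Camera axes: x right, y down, z forward; pixel columns grow to the right and rows downward; lengths in m; the calibration is good to about 2 mm. The wrist camera is an equidistant fisheye: a pixel r from the principal point sees the ray r / f radians off the axis. A picture is of the moment at which its call begins: read the wrist's pose just before it. camera_info takes no time and is no camera call; for the wrist camera it gives the pose at the moment of the call.
- env.hand_in(): hands the job in, once; it reports no verdict.
The state is a dict: "clock": time; "joint_positions": joint angles; "dq": joint speeds; "joint_efforts": joint torques, N m; "eef_pos": TCP position; "tcp_rot": TCP orientation; "contact_force": force on the tool from outside, world axes, zero at the start; "torque": the same for the moment, N m; "finger_gap": finger opening in m.
Only numpy, scipy, OpenCV 4.12 (cv2) and the standard library are available. Lean on these libraries where they do the work, as an engineer would, in place of code of your own. Each camera call takes 0.05 s, during which the arm holds its last target.

## Working session

There is one attempt and no reset: what is moved stays moved. The work goes in short steps, Python scripts to look and compute and a tool call to move; the robot and the scene stay as the last step left them, time stands still between calls to the robot, and variables do not carry over. Pictures are saved under pics/ and viewed, and the job is handed in when it is done.

Besides the shell and the picture viewer there is one more tool, called as name(argument=value, ...) on one line, values as JSON. move_arm: Moves the arm, as the interface text tells. Its arguments: {"type":"object","properties":{"increments":{"type":"array","items":{"type":"array","items":{"type":"number"}}},"squeeze":{"type":"number"}},"required":["increments"]}

```bash
ls; mkdir -p pics; python3 - <<'E'
from bench import env
import cv2
o=env.get_obs(); print(o)
for n in ("scene","side","wrist"):
    i=env.camera_info(n); print(n,i)
    p,d=env.read_camera(n); cv2.imwrite(f"pics/{n}0.png",p)
    import numpy as np; np.savez(f"pics/{n}0.npz",p=p,d=d,K=i["intrinsics"],T=i["pose"])
E
```

```text
pics
{'clock': 0.0, 'joint_positions': array([67.63861187, 35.28955332, -0.72374491, 81.64369443,  0.46332745,
       63.21872426, -2.31600369]), 'dq': array([ 0.0198505 ,  0.03731514, -0.03110369,  0.00397086, -0.02987234,
       -0.1233295 , -0.0908443 ]), 'joint_efforts': array([ 6.26649035e-05, -4.69212770e+01,  2.59306328e-01, -1.71032488e+01,
        1.00434810e-02,  9.68369830e-03,  1.38833297e-06]), 'eef_pos': array([ 0.23104078, -0.60678567,  0.25512086]), 'tcp_rot': array([[ 9.34540263e-01,  3.55856163e-01, -9.42542514e-04],
       [ 3.55857410e-01, -9.34537114e-01,  2.42608263e-03],
       [-1.75045057e-05, -2.60268264e-03, -9.99996613e-01]]), 'contact_force': array([ 0.08685451, -0.24635376, -0.56668864]), 'torque': array([-0.00440715, -0.02340912, -0.01144806]), 'finger_gap': 0.08541513088269259}
scene {'intrinsics': array([[405.37616976,   0.        , 280.7734771 ],
       [  0.        , 405.37616976, 214.85568044],
       [  0.        ,   0.        ,   1.        ]]), 'pose': array([[ 0.33144736,  0.80646994, -0.48964158,  1.11078674],
       [ 0.94334096, -0.29198314, 
[... 309 characters left out ...]
  1.        ]]), 'pose': array([[-0.96241822, -0.1679101 ,  0.2134417 ,  0.28817672],
       [-0.27133611,  0.56181066, -0.78150208,  0.8797988 ],
       [ 0.01130827, -0.81004628, -0.58625689,  0.78540254],
       [ 0.        ,  0.        ,  0.        ,  1.        ]])}
wrist {'intrinsics': array([[325.1922621 ,   0.        , 285.76616244],
       [  0.        , 325.1922621 , 212.36557313],
       [  0.        ,   0.        ,   1.        ]]), 'pose': array([[ 0.35584616, -0.90132442, -0.24695708,  0.29342948],
       [-0.93454247, -0.34375325, -0.0920004 , -0.58469565],
       [-0.00197009,  0.26352987, -0.96464922,  0.37301142],
       [ 0.        ,  0.        ,  0.        ,  1.        ]])}
```

View pics/scene0.png

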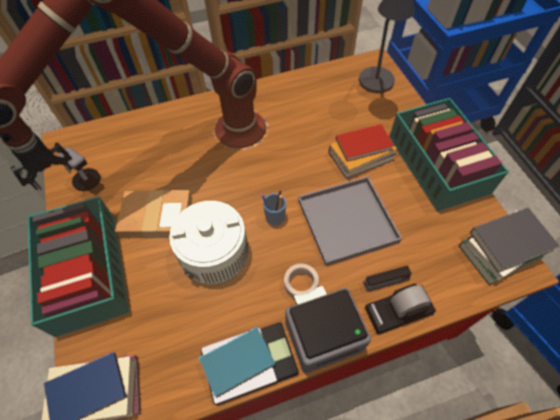

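View pics/side0.png

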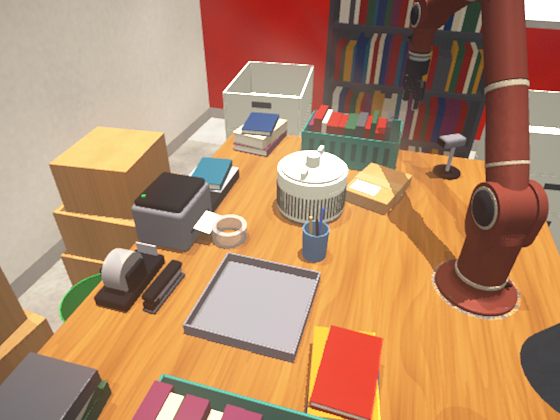

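View pics/wrist0.png

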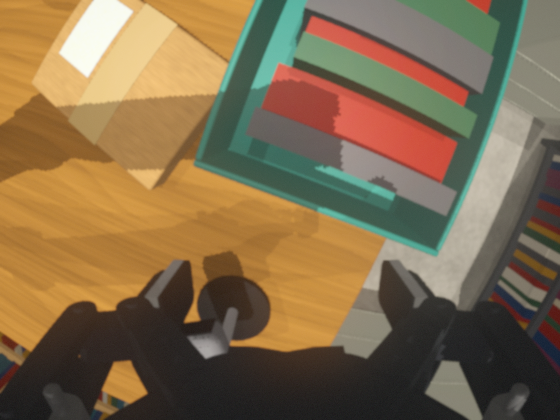

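The scene view shows the cleaner at about (207,238), its knob at (206,225), and ribs near (178,235) and (233,212). The tray is at (349,220), the pen cup at (275,207) and the tape at (301,281). The wrist view shows only the parcel and a crate.

```bash
cat > h.py <<'E'
import numpy as np,cv2
def load(n):
    z=np.load(f"pics/{n}.npz"); return z['p'],z['d'],z['K'],z['T']
def cloud(d,K,T):
    v,u=np.mgrid[:d.shape[0],:d.shape[1]]
    P=np.stack([(u-K[0,2])/K[0,0]*d,(v-K[1,2])/K[1,1]*d,d],-1)
    return P@T[:3,:3].T+T[:3,3]
def circ(p):
    A=np.c_[2*p,np.ones(len(p))]; s=np.linalg.lstsq(A,(p**2).sum(1),rcond=None)[0]
    return s[:2],np.sqrt(s[2]+s[:2]@s[:2])
E
python3 - <<'E'
from h import *
for n in("scene0","side0"):
    p,d,K,T=load(n); W=cloud(d,K,T); z=W[...,2]
    ok=(d>0)&(W[...,0]>0.2)&(W[...,0]<.95)&(abs(W[...,1])<.5)
    print(n)
    # cleaner: find the knob: z 0.188-0.203 light
    light=(p.min(2)>120)&((p.max(2).astype(int)-p.min(2))<60)
    for lo,hi,l in((.19,.202,'knob'),(.174,.188,'rib'),(.151,.166,'plate')):
        m=(ok&light&(z>lo)&(z<hi)).astype(np.uint8)
        k,L,S,C=cv2.connectedComponentsWithStats(m)
        for i in range(1,k):
            if S[i,4]>15:
                q=W[L==i]; a=q[:,:2]
                print(l,S[i,4],C[i].round(),'mean',q.mean(0).round(4),'min',a.min(0).round(3),'max',a.max(0).round(3),'minrect',cv2.minAreaRect(a.astype(np.float32)), 'enc',cv2.minEnclosingCircle(a.astype(np.float32)))
    # tray rim & floor
    for lo,hi,l in((.026,.040,'trayrim'),(.0,.012,'floor')):
        m=(ok&((p.max(2).astype(int)-p.min(2))<45)&(z>lo)&(z<hi)).astype(np.uint8)
        k,L,S,C=cv2.connectedComponentsWithStats(m)
        for i in range(1,k):
            if S[i,4]>150:
                q=W[L==i]; print(l,S[i,4],C[i].round(),q.mean(0).round(4),cv2.minAreaRect(q[:,:2].astype(np.float32)))
    blue=ok&(p[...,0]>p[...,2]*1.5)&(z>.03)&(z<.15)
    k,L,S,C=cv2.connectedComponentsWithStats(blue.astype(np.uint8))
    for i in range(1,k):
        if S[i,4]>80: q=W[L==i]; print('blue',C[i].round(),q.mean(0).round(3),q.min(0).round(3),q.max(0).round(3))
E
```

```text
scene0
knob 169 [204. 224.] mean [ 0.4955 -0.2339  0.1971] min [ 0.473 -0.256] max [ 0.515 -0.213] minrect ((0.4953122138977051, -0.23403741419315338), (0.04191547632217407, 0.04063650965690613), 57.30867004394531) enc ((0.4938070774078369, -0.23391112685203552), 0.022061225026845932)
rib 67 [232. 221.] mean [ 0.5038 -0.156   0.1822] min [ 0.493 -0.175] max [ 0.511 -0.137] minrect ((0.5017603635787964, -0.1557910442352295), (0.037262994796037674, 0.016072692349553108), 84.15875244140625) enc ((0.5025514364242554, -0.1561788022518158), 0.019055426120758057)
rib 72 [177. 232.] mean [ 0.487  -0.3121  0.1825] min [ 0.476 -0.331] max [ 0.495 -0.294] minrect ((0.48545077443122864, -0.31218039989471436), (0.036891911178827286, 0.017559997737407684), 76.44158935546875) enc ((0.4870031774044037, -0.31234505772590637), 0.018783649429678917)
plate 3021 [206. 233.] mean [ 0.5023 -0.2354  0.1593] min [ 0.387 -0.344] max [ 0.603 -0.125] minrect ((0.4945434629917145, -0.23477625846862793), (0.21552805602550507, 0.21407337486743927), 71.71285247802734) enc ((0.49394768476486206, -0.23495081067085266
[... 2878 characters left out ...]
18896484)
floor 7369 [256. 304.] [0.5322 0.2193 0.006 ] ((0.5348913669586182, 0.21013054251670837), (0.23914597928524017, 0.24995368719100952), 88.9975357055664)
floor 151 [135. 292.] [0.8352 0.2715 0.008 ] ((0.8304383754730225, 0.2574302852153778), (0.20085328817367554, 0.07645504921674728), 66.12000274658203)
floor 261 [166. 294.] [0.7582 0.2564 0.0085] ((0.7577399611473083, 0.250119686126709), (0.14609619975090027, 0.031041985377669334), 78.23320007324219)
floor 353 [241. 347.] [0.5242 0.3512 0.006 ] ((0.5314893126487732, 0.35125288367271423), (0.2607382535934448, 0.02893180586397648), 4.587050437927246)
blue [212. 170.] [ 0.851 -0.255  0.07 ] [ 0.792 -0.344  0.062] [ 0.918 -0.079  0.148]
```

```bash
python3 - <<'E'
from h import *
p,d,K,T=load("scene0"); W=cloud(d,K,T).reshape(-1,3); W=W[(d>0).ravel()]
p2,d2,K2,T2=load("side0"); W2=cloud(d2,K2,T2).reshape(-1,3); W=np.r_[W,W2[(d2>0).ravel()]]
a=np.array([.231,-.607]);b=np.array([.496,-.233])
for a,b in((a,b),(b,np.array([.53,.221]))):
    L=np.linalg.norm(b-a);u=(b-a)/L;r=W[:,:2]-a;s=r@u;t=abs(r@[-u[1],u[0]])
    for k in np.arange(0,L,.05):
        m=(s>=k)&(s<k+.05)&(t<.12)&(W[:,2]<.4);print(k.round(2),m.sum(),W[m,2].max().round(3) if m.any() else None)
E
```

```text
0.0 2543 0.4
0.05 2014 0.344
0.1 2156 0.176
0.15 2022 0.136
0.2 1382 0.054
0.25 1313 0.054
0.3 926 0.155
0.35 1204 0.187
0.4 1969 0.202
0.45 2799 0.203
0.0 2602 0.202
0.05 3397 0.189
0.1 2456 0.161
0.15 1812 0.144
0.2 2231 0.146
0.25 2174 0.1
0.3 2165 0.039
0.35 2136 0.033
0.4 2291 0.014
0.45 2436 0.013
```

move_arm(increments=[[0.2,0.3,0.4,0,0,0.2,0],[0.4,0.6,0,0,0,0.4,0]])

```text
clock: 0.32
eef_pos: [0.2446, -0.5867, 0.2677]
tcp_rot: [[0.916, 0.402, -0.001], [0.402, -0.916, -0.003], [-0.002, 0.003, -1.0]]
contact_force: [0.4, -1.1, 0.1]
finger_gap: 0.085
```

move_arm(increments=[[0.67,0.94,0,0,0,0.55,0],[0.67,0.94,0,0,0,0.55,0],[0.67,0.94,0,0,0,0.55,0],[0.67,0.94,0,0,0,0.55,0],[0.67,0.94,0,0,0,0.55,0],[0.67,0.94,0,0,0,0.55,0],[0.67,0.94,0,0,0,0.55,0],[0.67,0.94,0,0,0,0.55,0],[0.67,0.94,0,0,0,0.55,0],[0.67,0.94,0,0,0,0.55,0]])

```text
clock: 1.15
eef_pos: [0.4147, -0.348, 0.2672]
tcp_rot: [[0.622, 0.783, 0.001], [0.783, -0.622, -0.0], [0.0, 0.001, -1.0]]
contact_force: [0.1, 0.1, -0.0]
finger_gap: 0.0853
```

move_arm(increments=[[0.66,0.92,0,0,0,0.54,0],[0.66,0.92,0,0,0,0.54,0],[0.66,0.92,0,0,0,0.54,0],[0.66,0.92,0,0,0,0.54,0],[0.66,0.92,0,0,0,0.54,0],[0,0,0,0,0,0,0],[0,0,0,0,0,0,0]])

```text
clock: 1.73
eef_pos: [0.4975, -0.2322, 0.267]
tcp_rot: [[0.42, 0.908, 0.001], [0.908, -0.42, 0.001], [0.001, 0.001, -1.0]]
contact_force: [-0.1, -0.2, -0.1]
finger_gap: 0.0857
```

```bash
python3 - <<'E'
from bench import env
import cv2,numpy as np
from scipy.spatial.transform import Rotation
o=env.get_obs(); print(o['joint_positions'],o['eef_pos'],o['tcp_rot'].round(3))
i=env.camera_info("wrist")
p,d=env.read_camera("wrist"); cv2.imwrite("pics/wrist1.png",p)
np.savez("pics/wrist1.npz",p=p,d=d,K=i["intrinsics"],T=i["pose"])
E
```

```text
[ 33.19080987  26.22994677 -15.59136609  97.39416212   8.03435632
  57.43186732 -10.03269321] [ 0.49749889 -0.23216843  0.26699594] [[ 0.42   0.908  0.001]
 [ 0.908 -0.42   0.001]
 [ 0.001  0.001 -1.   ]]
```

View pics/wrist1.png

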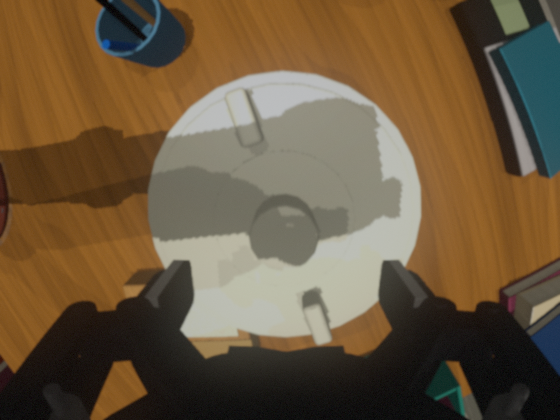

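The wrist view shows the cover centred near (285,205) with the knob at (284,235), ribs at (243,118) and (316,318), and the fingers straddling the knob.

```bash
cat >> h.py <<'E'
def fcloud(d,K,T):
    v,u=np.mgrid[:d.shape[0],:d.shape[1]]
    x=(u-K[0,2])/K[0,0];y=(v-K[1,2])/K[1,1];r=np.hypot(x,y)+1e-9
    k=np.tan(r)/r
    return np.stack([x*k*d,y*k*d,d],-1)@T[:3,:3].T+T[:3,3]
def wmeas(n,zs=0,tool=None):
    p,d,K,T=load(n);W=fcloud(d,K,T);z=W[...,2]-zs;out=[]
    for lo,hi,l in((.191,.201,'knob'),(.175,.187,'rib'),(.154,.162,'plate')):
        m=((d>0)&(z>lo)&(z<hi)).astype(np.uint8); m[300:,:200]=0
        k,L,S,C=cv2.connectedComponentsWithStats(m)
        for i in range(1,k):
            if S[i,4]>60:
                q=W[L==i]; 
                if np.linalg.norm(q[:,:2].mean(0)-[.496,-.233])>.13: continue
                a=q[:,:2].astype(np.float32); e=cv2.minEnclosingCircle(a); mr=cv2.minAreaRect(a)
                print(l,S[i,4],C[i].round(),'mean',q.mean(0).round(4),'enc',np.round(e[0],4),round(e[1],4),'rect',np.round(mr[0],4),np.round(mr[1],4),round(mr[2],1))
E
python3 - <<'E'
from h import *
wmeas("wrist1")
E
```

```text
knob 3569 [283. 236.] mean [ 0.4964 -0.2328  0.1961] enc [ 0.4955 -0.2344] 0.0221 rect [ 0.4957 -0.2339] [0.0427 0.0425] 4.2
rib 1305 [243. 116.] mean [ 0.5043 -0.1563  0.1816] enc [ 0.5038 -0.1559] 0.0194 rect [ 0.5039 -0.1559] [0.038  0.0144] 83.6
rib 224 [284. 204.] mean [ 0.5035 -0.2179  0.1812] enc [ 0.4995 -0.2268] 0.0203 rect [ 0.5028 -0.2209] [0.0135 0.0404] 61.4
rib 812 [317. 321.] mean [ 0.4881 -0.3099  0.1815] enc [ 0.4878 -0.3128] 0.0198 rect [ 0.4875 -0.3127] [0.0391 0.0146] 85.7
plate 43646 [285. 204.] mean [ 0.5006 -0.2256  0.1585] enc [ 0.4956 -0.2344] 0.1001 rect [ 0.4955 -0.234 ] [0.1974 0.1984] 82.3
```

move_arm(increments=[[-0.07,-0.08,-0.5,0,0,0,0],[0,0,-0.8,0,0,0,0],[0,0,-0.8,0,0,0,0],[0,0,-0.6,0,0,0,0],[0,0,-0.38,0,0,0,0],[0,0,0,0,0,0,0]])

```text
clock: 2.28
eef_pos: [0.4926, -0.2378, 0.1875]
tcp_rot: [[0.427, 0.904, -0.005], [0.904, -0.427, 0.001], [-0.001, -0.004, -1.0]]
contact_force: [0.5, 0.5, 0.1]
finger_gap: 0.0851
```

move_arm(increments=[[0,0,0,0,0,0,0.3],[0,0,0,0,0,0,0.6],[0,0,0,0,0,0,1],[0,0,0,0,0,0,1],[0,0,0,0,0,0,1],[0,0,0,0,0,0,1]], squeeze=40)

```text
clock: 2.78
eef_pos: [0.495, -0.2372, 0.1906]
tcp_rot: [[0.425, 0.905, 0.002], [0.905, -0.425, -0.001], [-0.0, 0.002, -1.0]]
contact_force: [-2.2, -0.0, 6.6]
finger_gap: 0.0426
```

move_arm(increments=[[0,0,0,0,0,0,1],[0,0,0,0,0,0,1]])

```text
clock: 2.95
eef_pos: [0.495, -0.2372, 0.1906]
tcp_rot: [[0.425, 0.905, 0.002], [0.905, -0.425, -0.001], [-0.0, 0.002, -1.0]]
contact_force: [-0.8, -0.1, 5.7]
finger_gap: 0.0429
```

```bash
cat > s.py <<'E'
from bench import env
o=env.get_obs(); print(o['clock'],o['joint_positions'].round(1),o['eef_pos'].round(4),o['contact_force'].round(2),o['torque'].round(3),round(o['finger_gap'],4))
E
python3 s.py
```

```text
2.95 [ 32.7  31.2 -14.3 103.   10.1  46.9 -11.7] [ 0.495  -0.2372  0.1906] [-0.82 -0.11  5.73] [0.12  0.335 0.003] 0.0429
```

move_arm(increments=[[0,0,0,0,0,0,0.3],[0,0,0,0,0,0,0.3],[0,0,0,0,0,0,0.3],[0,0,0,0,0,0,0.3]])

```text
clock: 3.28
eef_pos: [0.4945, -0.2369, 0.189]
tcp_rot: [[0.425, 0.905, -0.0], [0.905, -0.425, 0.0], [0.0, -0.0, -1.0]]
contact_force: [-0.3, 0.1, 0.5]
finger_gap: 0.0598
```

```bash
python3 s.py
```

```text
3.2833 [ 32.7  31.3 -14.3 103.1  10.1  46.9 -11.7] [ 0.4945 -0.2369  0.189 ] [-0.35  0.14  0.49] [-0.019  0.01  -0.   ] 0.0598
```

move_arm(increments=[[0.05,0.11,0.12,0,0,0,0.3],[0,0,0,0,0,0,0.3],[0,0,0,0,0,0,0.6],[0,0,0,0,0,0,1],[0,0,0,0,0,0,1],[0,0,0,0,0,0,1],[0,0,0,0,0,0,1]])

```text
clock: 3.87
eef_pos: [0.4963, -0.2341, 0.1927]
tcp_rot: [[0.425, 0.905, 0.001], [0.905, -0.425, -0.0], [0.0, 0.001, -1.0]]
contact_force: [1.0, 0.7, 1.9]
finger_gap: 0.0426
```

```bash
python3 s.py
```

```text
3.8667 [ 32.4  31.  -14.4 102.9  10.   47.3 -11.9] [ 0.4963 -0.2341  0.1927] [1.05 0.74 1.95] [ 0.139 -0.096  0.044] 0.0426
```

move_arm(increments=[[0,0,0,0,0,0.4,1],[0,0,0,0,0,0.4,1],[0,0,0,0,0,0.4,1],[0,0,0,0,0,0.4,1],[0,0,0,0,0,0.4,1]])

```text
clock: 4.28
eef_pos: [0.496, -0.2346, 0.1927]
tcp_rot: [[0.262, 0.965, 0.001], [0.965, -0.262, -0.0], [-0.0, 0.001, -1.0]]
contact_force: [-0.0, 0.2, 2.9]
finger_gap: 0.0425
```

```bash
python3 s.py
```

```text
4.2833 [ 34.3  31.3 -17.2 102.8  12.   47.6  -3.8] [ 0.496  -0.2346  0.1927] [-0.03  0.15  2.92] [ 0.043 -0.065 -0.231] 0.0425
```

```bash
cat > w.py <<'E'
from bench import env
import cv2,numpy as np,sys
n=sys.argv[1]; c=sys.argv[2] if len(sys.argv)>2 else "wrist"
i=env.camera_info(c); p,d=env.read_camera(c); cv2.imwrite(f"pics/{n}.png",p)
np.savez(f"pics/{n}.npz",p=p,d=d,K=i["intrinsics"],T=i["pose"])
o=env.get_obs(); print(o['clock'],o['eef_pos'].round(4),'tool y ang',np.degrees(np.arctan2(o['tcp_rot'][1,1],o['tcp_rot'][0,1])).round(1),o['torque'].round(3))
if c=="wrist":
    import h; h.wmeas(n)
E
python3 w.py wrist2
```

```text
4.3333 [ 0.496  -0.2346  0.1927] tool y ang -15.1 [ 0.051 -0.104  0.007]
knob 8797 [286. 288.] mean [ 0.4971 -0.2324  0.196 ] enc [ 0.4981 -0.2293] 0.0352 rect [ 0.4954 -0.2318] [0.0456 0.0592] 42.1
rib 3115 [223. 106.] mean [ 0.4917 -0.157   0.1816] enc [ 0.491  -0.1565] 0.0194 rect [ 0.491  -0.1565] [0.0146 0.0378] 3.7
rib 1376 [285. 250.] mean [ 0.4998 -0.2218  0.1814] enc [ 0.4982 -0.2294] 0.0352 rect [ 0.5    -0.2224] [0.0175 0.0703] 75.4
plate 58613 [289. 181.] mean [ 0.5079 -0.1981  0.1584] enc [ 0.4962 -0.235 ] 0.0998 rect [ 0.5055 -0.2013] [0.128  0.1982] 74.8
plate 2180 [286. 336.] mean [ 0.4837 -0.2825  0.1587] enc [ 0.4837 -0.2831] 0.0332 rect [ 0.4848 -0.2788] [0.0305 0.0661] 75.9
plate 75 [394. 354.] mean [ 0.5436 -0.3179  0.1582] enc [ 0.5434 -0.3189] 0.0046 rect [ 0.5441 -0.3179] [0.0099 0.0058] 83.6
```

View pics/wrist2.png

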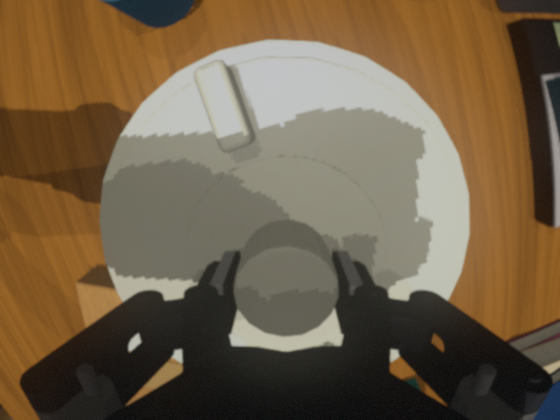

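Rib moved from 84° to about 94° with the tool's 10° turn, so the grip isn't slipping. I'll continue.

move_arm(increments=[[0,0,0,0,0,0.4,1],[0,0,0,0,0,0.4,1],[0,0,0,0,0,0.4,1],[0,0,0,0,0,0.4,1],[0,0,0,0,0,0.4,1],[0,0,0,0,0,0.4,1],[0,0,0,0,0,0.4,1],[0,0,0,0,0,0.4,1],[0,0,0,0,0,0.4,1],[0,0,0,0,0,0.4,1]])

```text
clock: 5.17
eef_pos: [0.496, -0.2346, 0.1927]
tcp_rot: [[-0.084, 0.996, 0.001], [0.996, 0.084, -0.0], [-0.0, 0.001, -1.0]]
contact_force: [0.3, 0.4, 3.9]
finger_gap: 0.0428
```

```bash
cat >> s.py <<'E'
import numpy as np
print('yaw y',np.degrees(np.arctan2(o['tcp_rot'][1,1],o['tcp_rot'][0,1])).round(1))
E
python3 s.py
```

```text
5.1667 [ 37.9  32.  -22.8 102.7  15.9  48.4  12.4] [ 0.496  -0.2346  0.1927] [0.29 0.37 3.92] [ 0.026 -0.015 -0.256] 0.0428
yaw y 4.8
```

Turned 30° so far; torque steady at about 0.25 N·m.

move_arm(increments=[[0,0,0,0,0,0.4,1],[0,0,0,0,0,0.4,1],[0,0,0,0,0,0.4,1],[0,0,0,0,0,0.4,1]])

```text
clock: 5.5
eef_pos: [0.4961, -0.2346, 0.1927]
tcp_rot: [[-0.222, 0.975, 0.001], [0.975, 0.222, -0.0], [-0.001, 0.001, -1.0]]
contact_force: [-0.3, -0.4, 4.0]
finger_gap: 0.0426
```

```bash
python3 s.py
```

```text
5.5 [ 39.3  32.3 -25.1 102.7  17.5  48.8  18.8] [ 0.4961 -0.2346  0.1927] [-0.3  -0.43  4.03] [ 0.042 -0.095 -0.243] 0.0426
yaw y 12.8
```

move_arm(increments=[[0,0,0,0,0,0.4,1],[0,0,0,0,0,0.4,1],[0,0,0,0,0,0.4,1]])

```text
clock: 5.75
eef_pos: [0.4961, -0.2346, 0.1927]
tcp_rot: [[-0.322, 0.947, 0.001], [0.947, 0.322, -0.0], [-0.001, 0.001, -1.0]]
contact_force: [-0.3, -0.0, 2.9]
finger_gap: 0.0432
```

```bash
python3 s.py
```

```text
5.75 [ 40.4  32.6 -26.8 102.6  18.7  49.1  23.7] [ 0.4961 -0.2346  0.1927] [-0.33 -0.04  2.88] [ 0.    -0.101 -0.316] 0.0432
yaw y 18.8
```

move_arm(increments=[[0,0,0,0,0,0.4,1],[0,0,0,0,0,0.4,1],[0,0,0,0,0,0.4,1]])

```text
clock: 6.0
eef_pos: [0.4961, -0.2345, 0.1927]
tcp_rot: [[-0.42, 0.908, 0.001], [0.908, 0.42, -0.0], [-0.001, 0.001, -1.0]]
contact_force: [0.1, -0.1, 2.7]
finger_gap: 0.0428
```

```bash
python3 s.py
```

```text
6.0 [ 41.4  32.9 -28.4 102.6  19.9  49.5  28.6] [ 0.4961 -0.2345  0.1927] [ 0.05 -0.1   2.67] [-0.001 -0.061 -0.261] 0.0428
yaw y 24.8
```

move_arm(increments=[[0,0,0,0,0,0.4,1],[0,0,0,0,0,0.4,1],[0,0,0,0,0,0.4,1]])

```text
clock: 6.25
eef_pos: [0.4961, -0.2345, 0.1927]
tcp_rot: [[-0.512, 0.859, 0.001], [0.859, 0.512, -0.0], [-0.001, 0.001, -1.0]]
contact_force: [-0.5, 0.6, 3.8]
finger_gap: 0.0429
```

```bash
python3 s.py
```

```text
6.25 [ 42.5  33.2 -30.1 102.6  21.1  49.8  33.4] [ 0.4961 -0.2345  0.1927] [-0.48  0.56  3.79] [ 0.026 -0.088 -0.268] 0.0429
yaw y 30.8
```

56° turned, no stop yet.

move_arm(increments=[[0,0,0,0,0,0.4,1],[0,0,0,0,0,0.4,1],[0,0,0,0,0,0.4,1]])

```text
clock: 6.5
eef_pos: [0.4961, -0.2345, 0.1927]
tcp_rot: [[-0.599, 0.801, 0.001], [0.801, 0.599, -0.0], [-0.001, 0.001, -1.0]]
contact_force: [-0.1, 0.1, 4.4]
finger_gap: 0.0429
```

```bash
python3 s.py
```

```text
6.5 [ 43.5  33.5 -31.8 102.5  22.3  50.2  38.3] [ 0.4961 -0.2345  0.1927] [-0.08  0.07  4.39] [ 0.092 -0.058 -0.236] 0.0429
yaw y 36.8
```

move_arm(increments=[[0,0,0,0,0,0.4,1],[0,0,0,0,0,0.4,1],[0,0,0,0,0,0.4,1]])

```text
clock: 6.75
eef_pos: [0.4962, -0.234, 0.1927]
tcp_rot: [[-0.678, 0.735, 0.001], [0.735, 0.678, 0.001], [0.0, 0.002, -1.0]]
contact_force: [1.0, 0.4, 1.5]
finger_gap: 0.0429
```

```bash
python3 s.py
```

```text
6.75 [ 44.5  33.9 -33.5 102.5  23.4  50.6  43.1] [ 0.4962 -0.234   0.1927] [0.96 0.43 1.53] [ 0.008 -0.253 -0.644] 0.0429
yaw y 42.7
```

Torque jumped to 0.64 N·m after about 68°. That could be the stop, so I'll check the rib angle and torque now.

```bash
python3 w.py wrist3; python3 s.py
```

```text
6.8 [ 0.4962 -0.2341  0.1927] tool y ang 42.7 [ 0.207 -0.137 -0.513]
knob 8820 [286. 287.] mean [ 0.4937 -0.2323  0.1959] enc [ 0.4918 -0.2302] 0.0352 rect [ 0.4929 -0.2346] [0.0614 0.0438] 13.5
rib 3136 [228. 102.] mean [ 0.428  -0.1947  0.1816] enc [ 0.4271 -0.1946] 0.0195 rect [ 0.4271 -0.1949] [0.0147 0.038 ] 59.4
rib 1375 [286. 249.] mean [ 0.4862 -0.2244  0.1814] enc [ 0.4919 -0.2301] 0.0352 rect [ 0.4866 -0.2245] [0.0702 0.0173] 42.8
plate 58956 [288. 180.] mean [ 0.4703 -0.2051  0.1584] enc [ 0.4956 -0.2342] 0.1 rect [ 0.4719 -0.2086] [0.1993 0.1292] 42.8
plate 2291 [286. 335.] mean [ 0.5289 -0.2705  0.1586] enc [ 0.5295 -0.2711] 0.0331 rect [ 0.5265 -0.2679] [0.0656 0.0306] 43.0
plate 69 [393. 354.] mean [ 0.5908 -0.2388  0.158 ] enc [ 0.5917 -0.2393] 0.0043 rect [ 0.5913 -0.2387] [0.0054 0.0092] 49.7
6.8 [ 44.5  33.9 -33.5 102.5  23.4  50.6  43.1] [ 0.4962 -0.2341  0.1927] [0.73 1.47 3.97] [ 0.207 -0.137 -0.513] 0.0428
yaw y 42.7
```

View pics/wrist3.png

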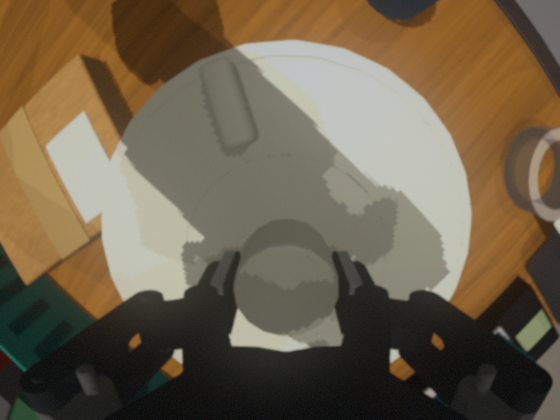

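move_arm(increments=[[0,0,0,0,0,0.2,1],[0,0,0,0,0,0,1]])

```text
clock: 6.97
eef_pos: [0.4964, -0.2342, 0.1927]
tcp_rot: [[-0.69, 0.724, 0.002], [0.724, 0.69, 0.001], [-0.001, 0.002, -1.0]]
contact_force: [0.3, 0.8, 3.0]
finger_gap: 0.0427
```

```bash
python3 w.py wrist4; python3 s.py
```

```text
7.0167 [ 0.4964 -0.2341  0.1927] tool y ang 43.7 [ 0.259 -0.344 -1.026]
knob 8859 [286. 286.] mean [ 0.4937 -0.2323  0.1959] enc [ 0.4919 -0.2305] 0.0352 rect [ 0.4931 -0.2348] [0.0621 0.0434] 15.8
rib 3120 [231. 101.] mean [ 0.4279 -0.1948  0.1817] enc [ 0.428  -0.1943] 0.0192 rect [ 0.4273 -0.195 ] [0.0145 0.0375] 60.1
rib 1042 [305. 245.] mean [ 0.4909 -0.2175  0.1814] enc [ 0.496 -0.223] 0.0275 rect [ 0.4924 -0.2181] [0.0549 0.014 ] 36.1
rib 321 [224. 261.] mean [ 0.4708 -0.2472  0.1817] enc [ 0.47   -0.2481] 0.0073 rect [ 0.4702 -0.2483] [0.0135 0.0058] 42.5
plate 59156 [288. 180.] mean [ 0.4698 -0.2057  0.1584] enc [ 0.4953 -0.2344] 0.0999 rect [ 0.4714 -0.209 ] [0.1986 0.1295] 43.8
plate 2333 [286. 335.] mean [ 0.5296 -0.2701  0.1585] enc [ 0.5301 -0.2705] 0.0329 rect [ 0.527  -0.2672] [0.0656 0.0311] 43.7
plate 65 [393. 354.] mean [ 0.591  -0.2373  0.1579] enc [ 0.5936 -0.2387] 0.0032 rect [ 0.5911 -0.2367] [0.0058 0.0093] 50.9
7.0167 [ 44.6  34.  -33.8 102.5  23.6  50.7  43.9] [ 0.4964 -0.2341  0.1927] [1.38 1.   4.1 ] [ 0.259 -0.344 -1.026] 0.0433
yaw y 43.7
```

Stop confirmed: torque doubled to 1.03 N·m for 1° more tool turn while the rib stayed at about 150° (66° turned). I'll ease off the torque, then lift gently.

move_arm(increments=[[0,0,0,0,0,-0.3,1],[0,0,0.05,0,0,0,1],[0,0,0.1,0,0,0,1],[0,0,0.1,0,0,0,1],[0,0,0,0,0,0,1]])

```text
clock: 7.43
eef_pos: [0.4949, -0.2343, 0.1978]
tcp_rot: [[-0.674, 0.739, -0.002], [0.739, 0.674, 0.0], [0.002, -0.002, -1.0]]
contact_force: [0.9, 0.5, -4.8]
finger_gap: 0.0429
```

```bash
python3 s.py
```

```text
7.4333 [ 44.6  33.5 -33.6 102.2  23.   51.4  43.1] [ 0.4949 -0.2343  0.1978] [ 0.87  0.48 -4.8 ] [ 0.054 -0.324 -0.246] 0.0429
yaw y 42.4
```

move_arm(increments=[[0,0,0.15,0,0,0,1],[0,0,0.15,0,0,0,1],[0,0,0.15,0,0,0,1],[0,0,0,0,0,0,1]])

```text
clock: 7.77
eef_pos: [0.4956, -0.2342, 0.2106]
tcp_rot: [[-0.674, 0.739, -0.0], [0.739, 0.674, -0.001], [-0.0, -0.001, -1.0]]
contact_force: [-0.3, 0.5, -4.1]
finger_gap: 0.0428
```

```bash
python3 s.py
```

```text
7.7667 [ 44.9  32.6 -34.1 101.4  22.3  52.9  43.7] [ 0.4956 -0.2342  0.2106] [-0.33  0.5  -4.15] [ 0.053 -0.002 -0.018] 0.0428
yaw y 42.4
```

The cover is free, with about 4 N of weight on the tool. I'll raise it clear.

move_arm(increments=[[0,0,0.3,0,0,0,1],[0,0,0.5,0,0,0,1],[0,0,0.5,0,0,0,1],[0,0,0.5,0,0,0,1],[0,0,0.4,0,0,0,1],[0,0,0.2,0,0,0,1],[0,0,0,0,0,0,1]], squeeze=50)

```text
clock: 8.35
eef_pos: [0.4963, -0.2342, 0.2712]
tcp_rot: [[-0.674, 0.739, 0.002], [0.739, 0.674, -0.001], [-0.002, 0.001, -1.0]]
contact_force: [0.4, -0.1, -5.5]
finger_gap: 0.0427
```

```bash
python3 w.py wrist5; python3 w.py side5 side; python3 s.py
```

```text
8.4 [ 0.4958 -0.2342  0.2702] tool y ang 42.4 [-0.018  0.016  0.014]
8.45 [ 0.4954 -0.2341  0.2695] tool y ang 42.3 [0.01  0.007 0.011]
8.45 [ 46.4  29.  -36.   96.9  19.1  60.5  46.6] [ 0.4954 -0.2341  0.2695] [ 0.25 -0.36 -4.99] [0.01  0.007 0.011] 0.0424
yaw y 42.3
```

View pics/side5.png

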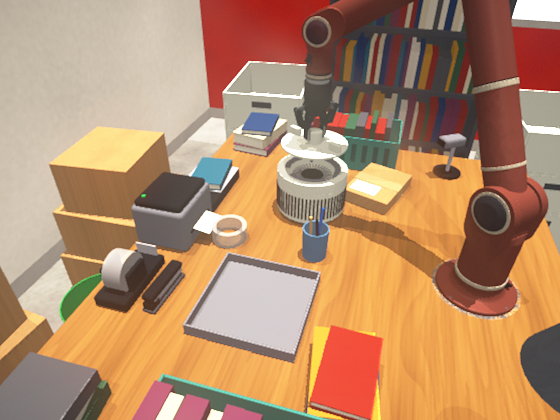

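View pics/wrist5.png

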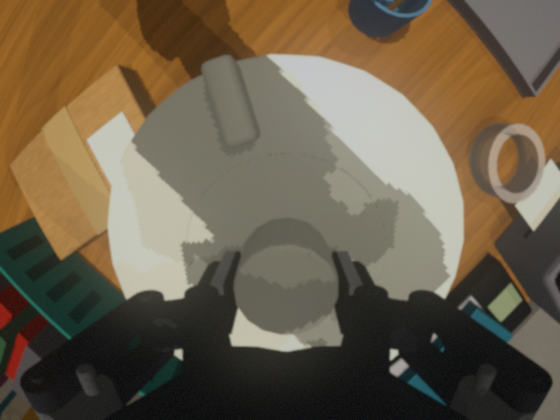

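The side view shows the cover at (314,143), clear of the open housing at (312,168). I'll check it's level and then carry it over.

```bash
python3 - <<'E'
from h import *
p,d,K,T=load("wrist5");W=fcloud(d,K,T)
m=(d>0)&(abs(W[...,2]-.235)<.012)&(np.hypot(W[...,0]-.4955,W[...,1]+.2342)<.097); m[240:]=False; m[:,:130]=False
q=W[m]; q=q[abs(q[:,2]-np.median(q[:,2]))<.006]
A=np.c_[q[:,:2],np.ones(len(q))];s=np.linalg.lstsq(A,q[:,2],rcond=None)[0]
print(len(q),np.median(q[:,2]),'tilt deg',np.degrees(np.arctan(s[:2])))
E
```

```text
45893 0.2370552215612832 tilt deg [ 0.02676864 -0.30964545]
```

move_arm(increments=[[0.02,0.3,0,0,0,0,1],[0.04,0.6,0,0,0,0,1],[0.07,0.9,0,0,0,0,1],[0.07,0.9,0,0,0,0,1],[0.07,0.9,0,0,0,0,1],[0.07,0.9,0,0,0,0,1],[0.07,0.9,0,0,0,0,1],[0.07,0.9,0,0,0,0,1],[0.07,0.9,0,0,0,0,1],[0.07,0.9,0,0,0,0,1]])

```text
clock: 9.28
eef_pos: [0.5106, -0.0299, 0.2691]
tcp_rot: [[-0.674, 0.739, -0.002], [0.739, 0.674, 0.0], [0.002, -0.001, -1.0]]
contact_force: [0.8, 1.0, -4.6]
finger_gap: 0.0427
```

move_arm(increments=[[0.07,0.9,0,0,0,0,1],[0.07,0.9,0,0,0,0,1],[0.07,0.9,0,0,0,0,1],[0.07,0.9,0,0,0,0,1],[0.07,0.9,0,0,0,0,1],[0.07,0.9,0,0,0,0,1],[0.07,0.9,0,0,0,0,1],[0.07,0.9,0,0,0,0,1],[0.07,0.9,0,0,0,0,1],[0.07,0.9,0,0,0,0,1]])

```text
clock: 10.12
eef_pos: [0.5279, 0.1948, 0.2689]
tcp_rot: [[-0.674, 0.739, -0.002], [0.739, 0.674, -0.001], [0.001, -0.002, -1.0]]
contact_force: [0.1, -0.1, -4.6]
finger_gap: 0.0428
```

move_arm(increments=[[0.04,0.5,0,0,0,0,1],[0,0,0,0,0,0,1],[0,0,0,0,0,0,1],[0,0,0,0,0,0,1]])

```text
clock: 10.45
eef_pos: [0.5298, 0.2039, 0.2691]
tcp_rot: [[-0.672, 0.74, -0.001], [0.74, 0.672, -0.003], [-0.001, -0.003, -1.0]]
contact_force: [0.3, -0.8, -4.1]
finger_gap: 0.0429
```

```bash
python3 w.py side6 side; python3 w.py wrist6; python3 s.py
```

```text
10.5 [0.53   0.2036 0.2692] tool y ang 42.2 [-0.089 -0.03   0.038]
10.55 [0.5301 0.2037 0.2694] tool y ang 42.2 [-0.004 -0.017  0.028]
10.55 [ -0.2  31.  -36.8  93.7  20.5  62.2  -0.5] [0.5301 0.2037 0.2694] [-0.98 -0.69 -3.93] [-0.004 -0.017  0.028] 0.0428
yaw y 42.2
```

View pics/side6.png

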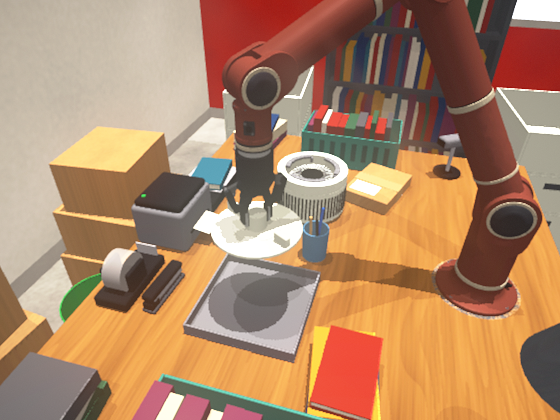

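The cover is level (0.3°) and hangs above the tray. I'll centre it and lower.

move_arm(increments=[[-0.02,0.4,-0.2,0,0,0,1],[0,0.3,-0.5,0,0,0,1],[0,0,-0.8,0,0,0,1],[0,0,-0.9,0,0,0,1],[0,0,-0.9,0,0,0,1],[0,0,-0.9,0,0,0,1],[0,0,-0.8,0,0,0,1],[0,0,-0.7,0,0,0,1],[0,0,-0.5,0,0,0,1],[0,0,0,0,0,0,1]])

```text
clock: 11.38
eef_pos: [0.527, 0.2228, 0.1109]
tcp_rot: [[-0.674, 0.739, -0.007], [0.739, 0.674, -0.003], [0.003, -0.007, -1.0]]
contact_force: [-0.6, -0.4, -4.5]
finger_gap: 0.0425
```

move_arm(increments=[[0,0,-0.4,0,0,0,1],[0,0,-0.4,0,0,0,1],[0,0,-0.3,0,0,0,1],[0,0,-0.2,0,0,0,1],[0,0,0,0,0,0,1],[0,0,0,0,0,0,1],[0,0,0,0,0,0,1]])

```text
clock: 11.97
eef_pos: [0.5297, 0.2236, 0.0828]
tcp_rot: [[-0.674, 0.739, 0.001], [0.739, 0.674, 0.001], [-0.0, 0.001, -1.0]]
contact_force: [-0.3, -0.0, -4.5]
finger_gap: 0.0427
```

```bash
python3 w.py side7 side;python3 w.py wrist7; python3 s.py
```

```text
12.0167 [0.5297 0.2236 0.0829] tool y ang 42.3 [-0.054 -0.029  0.024]
12.0667 [0.5297 0.2236 0.0829] tool y ang 42.3 [-0.007  0.038  0.012]
12.0667 [ -7.3  44.2 -28.8 103.5  31.2  40.4 -11.3] [0.5297 0.2236 0.0829] [ 0.83  0.12 -3.92] [-0.007  0.038  0.012] 0.0422
yaw y 42.3
```

View pics/side7.png

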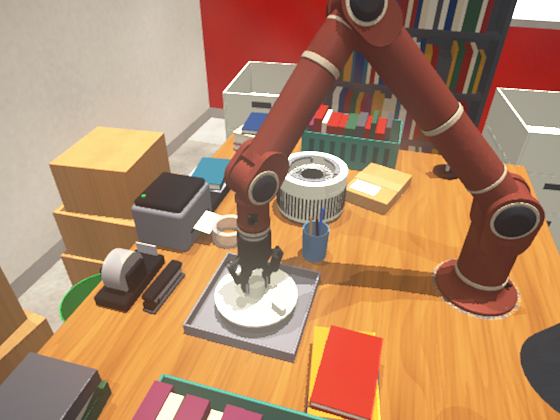

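View pics/wrist7.png

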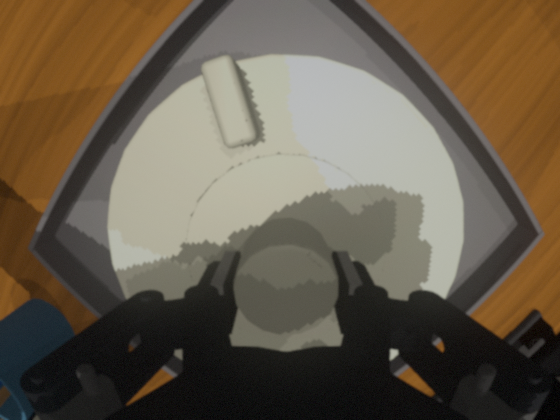

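The cover hovers centred inside the tray walls in both views. Now the gentle touchdown.

move_arm(increments=[[0,-0.1,-0.2,0,0,0,1],[0,0,-0.2,0,0,0,1],[0,0,-0.15,0,0,0,1],[0,0,-0.05,0,0,0,1],[0,0,0,0,0,0,1],[0,0,0,0,0,0,1]])

```text
clock: 12.57
eef_pos: [0.5292, 0.221, 0.0671]
tcp_rot: [[-0.674, 0.739, -0.0], [0.739, 0.674, 0.0], [0.0, -0.0, -1.0]]
contact_force: [-0.3, -0.3, -5.2]
finger_gap: 0.0425
```

move_arm(increments=[[0,0,-0.06,0,0,0,1],[0,0,-0.06,0,0,0,1],[0,0,0,0,0,0,1]])

```text
clock: 12.82
eef_pos: [0.5294, 0.2209, 0.0642]
tcp_rot: [[-0.674, 0.739, 0.0], [0.739, 0.674, 0.0], [-0.0, 0.0, -1.0]]
contact_force: [-0.7, -0.4, -5.0]
finger_gap: 0.0425
```

move_arm(increments=[[0,0,-0.04,0,0,0,1],[0,0,0,0,0,0,1]])

```text
clock: 12.98
eef_pos: [0.5293, 0.2211, 0.0639]
tcp_rot: [[-0.674, 0.739, 0.001], [0.739, 0.674, 0.0], [-0.0, 0.0, -1.0]]
contact_force: [-1.1, -1.1, 0.4]
finger_gap: 0.0426
```

move_arm(increments=[[0,0,-0.03,0,0,0,1],[0,0,0,0,0,0,1]])

```text
clock: 13.15
eef_pos: [0.5293, 0.2211, 0.0638]
tcp_rot: [[-0.674, 0.739, 0.001], [0.739, 0.674, -0.0], [-0.001, 0.001, -1.0]]
contact_force: [-3.5, -0.7, 5.0]
finger_gap: 0.0427
```

Touchdown: force went from -5 N (hanging) to +5 N. Letting go.

move_arm(increments=[[0,0,0.03,0,0,0,0.4],[0,0,0,0,0,0,0.3],[0,0,0,0,0,0,0.1],[0,0,0,0,0,0,0],[0,0,0,0,0,0,0],[0,0,0,0,0,0,0]])

```text
clock: 13.65
eef_pos: [0.5294, 0.2209, 0.0632]
tcp_rot: [[-0.674, 0.739, -0.0], [0.739, 0.674, 0.0], [0.0, 0.0, -1.0]]
contact_force: [-0.7, -0.1, -0.8]
finger_gap: 0.0853
```

move_arm(increments=[[0,0,0.2,0,0,0,0],[0,0,0.4,0,0,0,0],[0,0,0.7,0,0,0,0],[0,0,0.9,0,0,0,0],[0,0,0.9,0,0,0,0],[0,0,0.9,0,0,0,0],[0,0,0.8,0,0,0,0],[0,0,0.5,0,0,0,0],[0,0,0,0,0,0,0],[0,0,0,0,0,0,0]])

```text
clock: 14.48
eef_pos: [0.5295, 0.2209, 0.1969]
tcp_rot: [[-0.674, 0.739, 0.002], [0.739, 0.674, 0.001], [-0.001, 0.002, -1.0]]
contact_force: [0.8, 0.3, -1.1]
finger_gap: 0.0851
```

```bash
python3 w.py wrist8 >/dev/null; python3 w.py side8 side; python3 w.py scene8 scene; python3 s.py; python3 - <<'E'
from h import *
p,d,K,T=load("wrist8");W=fcloud(d,K,T)
c=np.array([.5295,.221])
r=np.hypot(W[...,0]-c[0],W[...,1]-c[1]);z=W[...,2]
k=(d>0)&(abs(z-.067)<.006)&(r<.05);print('knob',cv2.minEnclosingCircle(W[k][:,:2].astype(np.float32)),np.median(z[k]))
m=(d>0)&(r<.095)&(abs(z-.029)<.008); m[250:]=False; q=W[m]
q=q[abs(q[:,2]-np.median(q[:,2]))<.005]
s=np.linalg.lstsq(np.c_[q[:,:2],np.ones(len(q))],q[:,2],rcond=None)[0]
print(len(q),'plate z',np.median(q[:,2]),'tilt',np.degrees(np.arctan(s[:2])))
for n in("side8","scene8"):
    p,d,K,T=load(n);W=cloud(d,K,T);z=W[...,2]
    for a in("side0" if n=="side8" else "scene0",):
        p0,d0,_,T0=load(a); W0=cloud(d0,K,T)
        for nm,mm in(("tray",lambda P,Z,D:(D>0)&((P.max(2).astype(int)-P.min(2))<45)&(Z[...,2]>.026)&(Z[...,2]<.037)&(abs(Z[...,0]-.53)<.15)&(abs(Z[...,1]-.221)<.15)&(np.maximum(abs(Z[...,0]-.53),abs(Z[...,1]-.221))>.115)),):
            for PP,ZZ,DD in((p0,W0,d0),(p,W,d)):
                q=ZZ[mm(PP,ZZ,DD)][:,:2]; print(n,nm,cv2.minAreaRect(q.astype(np.float32)))
E
```

```text
14.5833 [0.5287 0.2203 0.195 ] tool y ang 42.3 [0.023 0.009 0.024]
14.6333 [0.5287 0.2203 0.1947] tool y ang 42.3 [ 0.015  0.029 -0.05 ]
14.6333 [ -3.4  36.  -34.5  98.4  24.4  53.5  -5.4] [0.5287 0.2203 0.1947] [-1.05 -0.47  0.46] [ 0.015  0.029 -0.05 ] 0.0856
yaw y 42.3
knob ((0.5279929041862488, 0.2207891345024109), 0.022039923816919327) 0.06704221372864283
23792 plate z 0.029446436436683543 tilt [ 0.04175099 -0.19012754]
side8 tray ((0.5307656526565552, 0.22177869081497192), (0.26407530903816223, 0.2606157064437866), 89.04915618896484)
side8 tray ((0.5309545993804932, 0.22184868156909943), (0.2642020285129547, 0.2609153687953949), 89.06439208984375)
scene8 tray ((0.528255820274353, 0.22004003822803497), (0.26337316632270813, 0.2618889808654785), 89.29316711425781)
scene8 tray ((0.5269631147384644, 0.2198272943496704), (0.26315876841545105, 0.26434412598609924), 89.51150512695312)
```

View pics/side8.png

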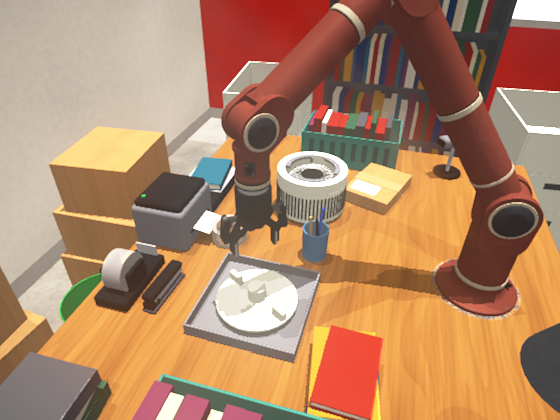

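View pics/scene8.png

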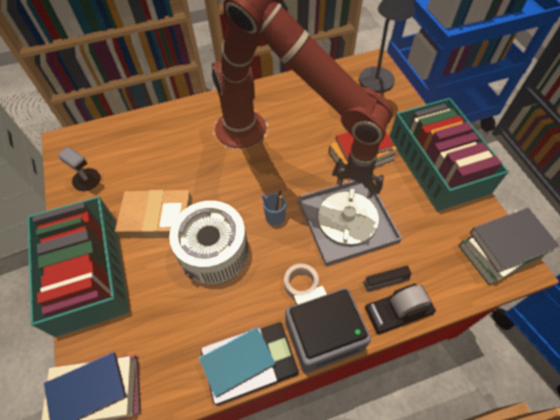

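The cover lies flat in the tray: side view (257,300), scene view (348,217). Plate top measures 29.4 mm against an expected 29, tilt 0.2°, the tray hasn't moved, and the gripper is clear.

```bash
python3 -c "
from bench import env
print(env.hand_in())"
```

```text
the job is handed in; nothing more can be done
None
```

The cover is off the air cleaner and lying flat, right way up, in the middle of the tray. I handed the job in at 14.6 s.

- **Turning:** I gripped the knob and turned the cover about 66° counter-clockwise. Turning took a steady 0.25 N·m. At the stop the torque rose to 1.03 N·m, about 13 N at the ribs, and the rib stopped moving. I turned by the knob rather than pushing a rib. The first grasp was about 3 mm off centre, so I opened the gripper, re-centred and gripped again before turning.
- **Lifting and placing:** I eased the torque off, and the cover came out level (0.3° tilt) with only its 4–5 N of weight on the tool. It touched down with about 5 N before I let go.
- **Last checks:** The plate top measured 29.4 mm high against 29 expected, with 0.2° tilt, and the knob was 1–2 mm from the tray's centre. The side view shows the tray unmoved, within 0.2 mm. The scene view differed by 1.3 mm, but the arm partly hid the tray there. By eye in those pictures, the other items look where they were. The gripper was open and clear of everything.

No check failed.

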